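# Pack glazed tiles in a carrying rack and lock the hold-down bar

## Robot

A 6-joint arm with a two-finger parallel gripper is mounted at the origin on the work surface. World frame = base frame: x ahead of the robot, y to its left, z up, the work surface at z = 0. Lengths are in m, angles in rad, forces in N, time in s.
With the tool pointing down it reaches from about 0.325 to 0.775 m from the base axis. Payload 5.5 kg.
Tool frame: the origin (TCP) lies midway between the tips of the shut fingers; the grasp point (between the pads) lies pinch_z behind it (pinch_z is the distance from the TCP to the grasp point, in m); z points along the fingers, y is the line along which they close (so a half turn about z gives the same grasp; the last joint's range is limited). The gripper opens to 88 mm and grips with 3 to 60 N. Pads are 20 mm wide; open, the fingers measure 115 mm over their backs; the gripper's body (75 mm by 178 mm) begins 61 mm behind the grasp point.
Start: joints at [-1.235, 0.091, 1.231, -0, 1.82, -0.057], TCP at [0.23, -0.554, 0.223] pointing down, gripper open.
Joint ranges: [-2.87, 2.87], [-0.86, 2.18], [0.17, 2.46], [-1.51, 4.65], [0.06, 2.69], [-2.65, 2.65]. Speed limits (rad/s): [2.57, 2.57, 3.01, 3.14, 3.14, 3.14].

## Interface

Orientations are given as a unit quaternion [x, y, z, w].
In Python, from cell import move_ptp, move_linear, move_j, move_gripper, hold, solve_ik, get_obs, read_camera, get_calibration, Unreachable, close_job, pinch_z gives the robot as it stands. Calls block until the motion is done:
- move_ptp(position, orientation): joint-space move of the TCP to a pose.
- move_linear(position, attitude=None, vel=0.15, guard=None): straight line of the TCP; attitude=None keeps the orientation; vel is the mean speed in m/s. With guard (N) it stops when the force on the tool has changed by that much, and returns True; else False.
- move_j(angles): joint-space move.
- move_gripper(opening, strength=None): finger opening in m; strength is the grip in N (None keeps the last); returns when the fingers have stopped.
- hold(seconds).
- solve_ik(position, orientation): joint angles nearest the present ones, or None.
- get_obs(): the state.
- read_camera(name): name is "scene" or "top" or "wrist"; returns (picture, depth): 384x512x3 uint8, blue, green, red; 384x512 float32, m along the optical axis (not along the pixel's ray), 0 where there is no reading.
- get_calibration(name): a dict with "fx", "fy", "cx", "cy" (pixels), "xyz" and "orientation" of the camera in the world. Camera axes: x right, y up, looking along -z (the intrinsics and any distortion apply to the point x, -y, -z); pixel columns grow to the right and rows downward; lengths in m; the calibration is good to about 2 mm. A picture is of the moment at which its call begins: read the wrist's pose just before it. get_calibration takes no time and is no camera call; for the wrist camera it gives the pose at the moment of the call.
A pose or a line that the arm cannot do raises Unreachable and nothing moves.
- close_job(): hands the job in; it is judged then, once.
The state is a dict: "t": time; "q": joint angles; "qd": joint speeds; "effort": joint torques, N m; "position": TCP position; "ee_rot": TCP orientation; "contact_force": force on the tool from outside, world axes, zero at the start; "moment": the same for the moment, N m; "grip_width": finger opening in m; "finger_force": force on a finger pad.
Only numpy, scipy, OpenCV 4.12 (cv2) and the standard library are available. Lean on these libraries where they do the work, as an engineer would, in place of code of your own. Each camera call takes 0.05 s, during which the arm holds its last target. There are 200 camera calls.

## Task

Pack the loose glazed tiles for transport: first slide the rack's hold-down bar by its red grip all the way open to its stop, then stand every tile lying on the table on its short end in the wooden rack, each fully down in a slot of its own. Then slide the bar all the way back over the tiles to its closed stop and let go; leave everything else on the table where it is.

Things in the scene. Friction and masses are not known exactly. Their poses are not given: they have to be found in the camera images.
- tile1: glazed border tile, a plain slab 120 x 60 x 16 mm, about 0.22 kg, terracotta with a coloured glazed face (blue) and two white stripes. Origin at the centre of the slab; x along its 120 mm length, y along its 60 mm width, z through its 16 mm thickness (up, glazed face up, as it lies flat at the start). None when this tile is absent
- tile2: glazed border tile, a plain slab 120 x 60 x 16 mm, about 0.22 kg, terracotta with a coloured glazed face (green) and two white stripes. Origin at the centre of the slab; x along its 120 mm length, y along its 60 mm width, z through its 16 mm thickness (up, glazed face up, as it lies flat at the start). None when this tile is absent
- tile3: glazed border tile, a plain slab 120 x 60 x 16 mm, about 0.22 kg, terracotta with a coloured glazed face (yellow) and two white stripes. Origin at the centre of the slab; x along its 120 mm length, y along its 60 mm width, z through its 16 mm thickness (up, glazed face up, as it lies flat at the start). None when this tile is absent
- tile4: glazed border tile, a plain slab 120 x 60 x 16 mm, about 0.22 kg, terracotta with a coloured glazed face (blue) and two white stripes. Origin at the centre of the slab; x along its 120 mm length, y along its 60 mm width, z through its 16 mm thickness (up, glazed face up, as it lies flat at the start). None when this tile is absent
- tile5: glazed border tile, a plain slab 120 x 60 x 16 mm, about 0.22 kg, terracotta with a coloured glazed face (green) and two white stripes. Origin at the centre of the slab; x along its 120 mm length, y along its 60 mm width, z through its 16 mm thickness (up, glazed face up, as it lies flat at the start). None when this tile is absent
- rack: low wooden tile rack fixed to the table. Origin on the table under its centre, z up, x along its row of 5 slots (roughly to the robot's left), y roughly towards the robot. Base 300 x 100 mm, 12 mm thick. Six cross fins beside the slots, 18 mm thick, rounded tops 50 mm above the table; side rails at y = +-36 to 42 mm, also 50 mm above the table, close the slots' ends
- slot1 (a point): centre of the floor of the first slot, at the robot's right end of the row (rack x = -80 mm, 12 mm above the table). Every slot is 22 mm wide in rack x and 72 mm long in rack y, 38 mm deep. A 16 mm thick tile stands in it on its 60 mm end, width along rack y: its centre is then 60 mm above this point, and it may lean up to some 10 degrees
- slot2 (a point): the same for the second slot (rack x = -40 mm)
- slot3 (a point): the same for the middle slot (rack x = 0)
- slot4 (a point): the same for the fourth slot (rack x = 40 mm)
- slot5 (a point): the same for the fifth slot, at the robot's left end, on the side of the tiles (rack x = 80 mm)
- bar (a joint): hold-down bar, in m: 0 = closed stop (bar over the middle of the slots), 0.14 = open stop (140 mm to the rack's -y side, away from the robot); starts 0 to 30 mm from closed. Friction 2 N plus 8 N per m/s, no spring; stays where left. A steel bridge along rack x, 20 mm wide, underside 146 mm above the table, on posts at rack x = +-133 mm; tracks along y, 26 mm high, to y = -175 mm
- bar_grip (a point): centre of the upright red grip block on top of the bar's left end (rack x = 133 mm): 34 mm (rack x) x 22 mm (rack y) x 44 mm high, from 158 to 202 mm above the table. Its axes are the rack's; it moves along the rack's -y, away from the robot, as the bar opens
- saucer: bystander among the tiles: terracotta saucer 90 mm across, 20 mm high, origin under its centre
- bottle1: bystander: blue bottle 68 mm across, 190 mm high, origin under its centre
- bottle2: bystander: blue bottle like bottle1
- vase: bystander: white ceramic vase, 104 mm across, 170 mm high, origin under its centre
- dustpan: bystander: steel dustpan 190 (x) x 200 (y) mm, about 42 mm high, with a handle bar at its +x end; origin under its centre
- brush: bystander: hand brush 200 mm long, lying; origin under its centre. Also standing fixed on the robot's right: a white crate 160 mm high (all of it beyond y = -0.45 m, x = 0.38 to 0.86 m) and a green drawer unit 200 mm high (beyond y = -0.41 m, x below 0.26 m)

How it is judged:
By the outcome, as a careful person would: the job done as asked, in the order asked, and still so for the second after the job is handed in, with the robot touching nothing.
Of tile1, tile2, tile3, tile4, tile5 only 3 to 5 are there at a start; the rules pass over those that are not, and their reading is None.
At some moment in a run one of tile1, tile2, tile3, tile4, tile5 may be knocked a few centimetres aside while the robot is not near it.
It also fails if it takes over 210 s, if anything falls off the work surface, if the arm or the gripper's body presses on something with over 40 N, if the wrist force passes 120 N, or if a joint passes its speed limit or range.

## Working session

There is one attempt and no reset: what is moved stays moved. The work goes in short steps, each a Python script; the robot and the scene stay as the last script left them, time stands still between calls to the robot, and variables do not carry over. Pictures are saved under pics/ and viewed, at most 14 in all, crops included, and the job is handed in when it is done.

```bash
ls; mkdir -p pics; python3 - <<'E'
from cell import *
import cv2
print(pinch_z)
o=get_obs();print(o['t'],o['position'],o['ee_rot'],o['grip_width'])
for n in("top","scene"):
    im,d=read_camera(n);c=get_calibration(n);print(n,c)
    cv2.imwrite(f"pics/{n}0.png",im)
E
```

```text
pics
0.0187
0.0 [ 0.22954136 -0.5540359   0.22152323] [ 9.80775110e-01  1.95139027e-01 -1.65109222e-04 -9.57719175e-04] 0.08813766344350539
top {'fx': 365.225219104466, 'fy': 365.225219104466, 'cx': 251.5422774711821, 'cy': 195.89194745510935, 'xyz': array([ 0.40653003, -0.00615991,  1.3021417 ]), 'orientation': array([-0.06273847,  0.04934242,  0.70783454, -0.70185431])}
scene {'fx': 401.5031566858335, 'fy': 401.5031566858335, 'cx': 251.65459728470293, 'cy': 196.02243661719612, 'xyz': array([1.47143357, 0.29956526, 1.32709308]), 'orientation': array([0.19427694, 0.26785399, 0.76720817, 0.54945641])}
```

View pics/top0.png

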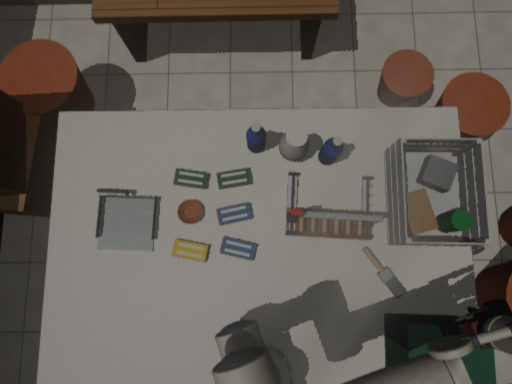

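View pics/scene0.png

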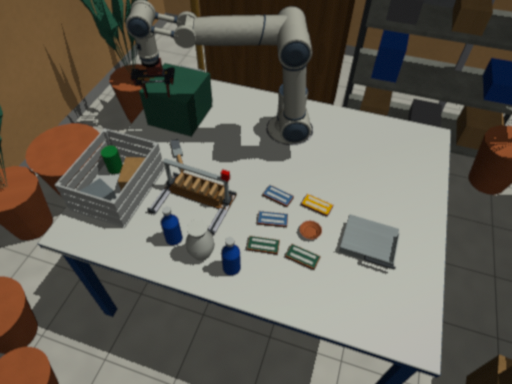

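The top view shows five tiles: greens at (192,178) and (234,178), blues at (235,213) and (239,248), and a yellow at (191,250). The saucer is at (191,211), the rack around (328,223) and the red grip at (296,212). I'll get positions from depth.

```bash
cat > h.py <<'E'
from cell import *
import numpy as np, cv2
from scipy.spatial.transform import Rotation as R
def cloud(n):
    c=get_calibration(n); im,d=read_camera(n)
    v,u=np.mgrid[:384,:512]
    p=np.stack([(u-c['cx'])/c['fx']*d,-(v-c['cy'])/c['fy']*d,-d],-1)
    w=R.from_quat(c['orientation']).apply(p.reshape(-1,3)).reshape(384,512,3)+c['xyz']
    w[d<=0]=np.nan
    return im,w
def tiles(n="top"):
    im,w=cloud(n); z=w[...,2]
    m=((z>.008)&(z<.026)).astype(np.uint8)
    m=cv2.morphologyEx(m,cv2.MORPH_OPEN,np.ones((3,3),np.uint8))
    k,l,s,c=cv2.connectedComponentsWithStats(m,connectivity=4)
    out=[]
    for i in range(1,k):
        q=w[l==i]
        if s[i,4]<100: continue
        (cx,cy),(a,b),g=cv2.minAreaRect((q[:,:2]*1000).astype(np.float32))
        if a<b: a,b,g=b,a,g+90
        bgr=im[l==i].mean(0).astype(int)
        ok=95<a<140 and 42<b<75
        out.append(dict(xy=np.array([cx,cy])/1000,yaw=(g+90)%180-90,ab=(a,b),z=np.median(q[:,2]),bgr=bgr,px=c[i],n=s[i,4],tile=ok))
    return out
E
python3 - <<'E'
from h import *
im,w=cloud("top"); z=w[...,2]
print("table z",np.nanmedian(z[260:330,100:200]),np.nanstd(z[270:300,100:180]))
for t in tiles(): print(t['tile'],t['xy'].round(4),round(t['yaw'],1),np.round(t['ab'],1),t['z'].round(4),t['bgr'],t['px'].round(),t['n'])
# red grip
b,g,r=[im[...,i].astype(int) for i in range(3)]
m=(r>110)&(g<60)&(b<60)&(z>.1)&(z<.25)
print("grip",m.sum(),np.nanmedian(w[m],0),np.nanmin(w[m],0),np.nanmax(w[m],0))
box=np.zeros_like(m);box[160:250,275:395]=1
for lo,hi in((.04,.056),(.015,.034),(.135,.17)):
    k=box&(z>lo)&(z<hi);q=w[k];
    rc=cv2.minAreaRect((q[:,:2]*1000).astype(np.float32));print(lo,k.sum(),rc,np.median(q[:,2]))
cv2.imwrite("pics/rack.png",cv2.resize(im[165:245,275:395],None,fx=6,fy=6,interpolation=cv2.INTER_CUBIC))
E
```

```text
table z 0.0009473423728589836 0.0026102233169474744
True [0.6816 0.0825] -80.9 [119.6  61.6] 0.0167 [79 88 82] [233. 177.] 542
True [0.6822 0.238 ] 80.8 [120.6  60.9] 0.017 [78 88 82] [190. 178.] 543
False [ 0.6236 -0.1267] -3.9 [134.1  34.2] 0.0129 [ 99 100 102] [292. 191.] 301
False [ 0.6092 -0.3908] -3.1 [125.7  33.7] 0.0136 [ 99 102 104] [366. 195.] 283
False [0.5594 0.239 ] 80.4 [87.6 85.1] 0.0156 [54 67 96] [189. 211.] 279
True [0.5531 0.0811] -78.4 [118.6  60.1] 0.0168 [100  93  87] [234. 213.] 570
True [0.43   0.0681] 76.7 [120.   59.8] 0.0172 [101  93  86] [238. 248.] 593
True [0.4249 0.2336] 79.1 [120.   59.5] 0.017 [ 76 119 133] [190. 249.] 592
False [ 0.3485 -0.4303] 35.3 [200.7  41.8] 0.0183 [83 89 93] [386. 275.] 537
False [ 0.0392 -0.0756] 19.9 [114.4  41.2] 0.0143 [54 58 60] [280. 368.] 309
grip 55 [ 0.53221054 -0.11904442  0.20254481] [ 0.52520781 -0.13212026  0.19845647] [ 0.54140467 -0.10457725  0.20888935]
0.04 903 ((590.800537109375, -289.6849365234375), (352.37310791015625, 291.0862121582031), 88.57694244384766) 0.04902101606901965
0.015 833 ((581.4478759765625, -287.54144287109375), (368.8739929199219, 315.8292236328125), 89.03622436523438) 0.0220948389075335
0.135 532 ((525.9073486328125, -249.08865356445312), (288.7369384765625, 21.020275115966797), 86.42050170898438) 0.15810492779794316
```

View pics/rack.png

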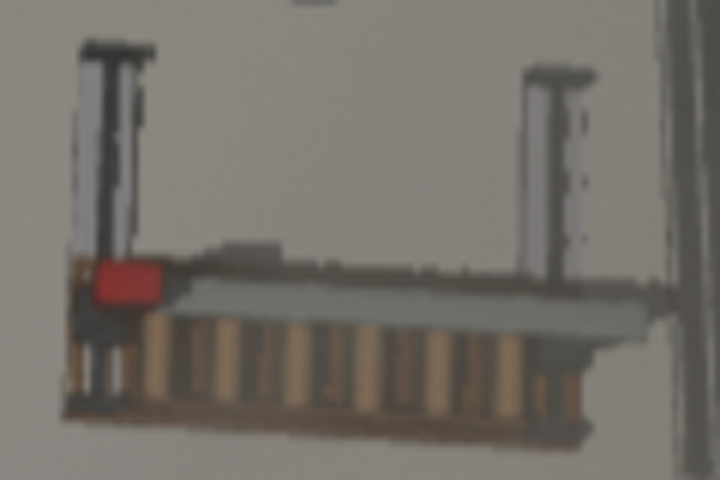

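The crop shows the bar nearly closed over the slots, with the red grip at its left end. It also shows six fins (five slots), and the rack yaw is about 86.4°. I'll open the bar now, then measure the rack with the wrist camera.

```bash
cat >> h.py <<'E'
def quat(x,y,z): return R.from_matrix(np.stack([x,y,z],1)).as_quat()
def down(yaw):
    "tool down, closing line along direction yaw (deg)"
    y=np.array([np.cos(np.radians(yaw)),np.sin(np.radians(yaw)),0]);z=np.array([0,0,-1.]);x=np.cross(y,z)
    return quat(x,y,z)
def stat(s=''):
    o=get_obs();print(s,'t',round(o['t'],1),'p',o['position'].round(4),'F',o['contact_force'].round(1),'w',round(o['grip_width'],4),'q',np.round(o['q'],2))
    return o
RYAW=86.45
E
python3 - <<'E'
from h import *
best=None
for yw in (RYAW+90,RYAW-90):
    q=solve_ik([.533,-.1185,.29],down(yw)); print(yw,None if q is None else np.round(q,2))
    if q is not None and (best is None or abs(q[5])<abs(best[1][5])): best=(yw,q)
yw=best[0]; Q=down(yw)
p=get_obs()['position']; move_linear([p[0],p[1],.3])
move_ptp([.533,-.1185,.30],Q)
print(move_linear([.533,-.1185,.170],vel=.12,guard=15)); 
move_gripper(.01,30); stat('gripped')
d=np.array([np.cos(np.radians(RYAW-90)),np.sin(np.radians(RYAW-90)),0])
p0=get_obs()['position']
g=move_linear(p0+d*.165,vel=.06,guard=12); print(g)
o=stat('open'); print((o['position']-p0)@d)
np.save('grip_open.npy',o['position']); print(yw)
E
```

```text
176.45 None
-3.549999999999997 [-0.28 -0.03  1.23 -0.    1.94 -0.22]
False
gripped t 5.0 p [ 0.5332 -0.1185  0.17  ] F [ 2.3  0.5 -1.5] w 0.0224 q [-0.28 -0.06  1.47  0.    1.72 -0.22]
True
open t 7.0 p [ 0.6643 -0.1271  0.1699] F [-2.4  1.2  3.9] w 0.0222 q [-0.24  0.3   1.09 -0.    1.76 -0.18]
0.13137381911232876
-3.549999999999997
```

```bash
python3 - <<'E'
from h import *
d=np.array([np.cos(np.radians(RYAW-90)),np.sin(np.radians(RYAW-90)),0])
p0=get_obs()['position']
print(move_linear(p0+d*.02,vel=.03,guard=20)); o=stat(); print((o['position']-p0)@d)
np.save('grip_open.npy',o['position'])
move_gripper(.05); hold(.2); stat()
p=get_obs()['position']; move_linear([p[0],p[1],.30])
# look at rack with wrist cam from above the row
c=np.array([.50,-.25,.40])
for yw in(-3.55,176.45,86.45,-93.55):
    q=solve_ik(c,down(yw)); print(yw,None if q is None else q.round(2))
E
```

```text
True
 t 7.3 p [ 0.6642 -0.1271  0.1699] F [-3.8  1.1  3.7] w 0.0218 q [-0.24  0.31  1.08 -0.    1.77 -0.18]
-0.00012140879991462012
 t 8.1 p [ 0.6635 -0.1272  0.1694] F [-0.4  0.1  0.5] w 0.0503 q [-0.24  0.31  1.08 -0.    1.77 -0.18]
-3.55 [-0.52  0.1   0.9  -0.    2.14 -0.46]
176.45 None
86.45 [-0.52  0.1   0.9  -0.    2.14 -2.03]
-93.55 [-0.52  0.1   0.9  -0.    2.14  1.11]
```

```bash
python3 - <<'E'
from h import *
move_ptp([.47,-.25,.36],down(-3.55)); hold(.3)
print(get_calibration("wrist"))
im,w=cloud("wrist"); cv2.imwrite("pics/w1.png",im); np.savez('w1.npz',im=im,w=w)
z=w[...,2]
print(np.nanmin(w.reshape(-1,3),0),np.nanmax(w.reshape(-1,3),0))
m=(z>.040)&(z<.06); print(m.sum())
E
```

```text
{'fx': 319.87405151294814, 'fy': 319.87405151294814, 'cx': 252.84804704944494, 'cy': 193.6329847308335, 'xyz': array([ 0.47551416, -0.16728848,  0.52197297]), 'orientation': array([-0.14966654,  0.00533855, -0.02996841,  0.98826784])}
[-0.00143883 -0.74093161 -0.00357262] [ 0.93168019 -0.01527978  0.46642868]
7804
```

View pics/w1.png

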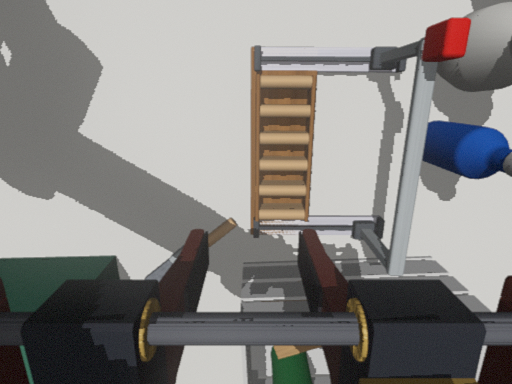

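The wrist view shows the rack's fins clearly between rows 80 and 215, columns 258–312, with the bar fully open on the right at column 410. I'll fit the fin comb to get the rack pose.

```bash
cat > rackfit.py <<'E'
from h import *
from scipy.optimize import minimize
def fit(w,o0=(.5163,-.2513),yaw0=RYAW):
    p=w.reshape(-1,3); p=p[(p[:,2]>.044)&(p[:,2]<.056)]
    def loc(v):
        a=np.radians(v[2]); ex=np.array([np.cos(a),np.sin(a)]);ey=np.array([-ex[1],ex[0]])
        q=p[:,:2]-np.array(v[:2]);return q@ex,q@ey
    v=np.array([*o0,yaw0])
    fins=np.array([-100,-60,-20,20,60,100])/1e3
    for it in range(6):
        x,y=loc(v); P=[];c=[]
        for f in fins:
            k=(abs(x-f)<.016)&(abs(y)<.030)
            if k.sum()<30: continue
            s=np.polyfit(y[k],x[k],1); c.append((f,(x[k].min()+x[k].max())/2 if 0 else np.median(x[k]),k.sum(),np.degrees(np.arctan(s[0]))))
        c=np.array(c); a=np.radians(v[2]); v[:2]+=np.mean(c[:,1]-c[:,0])*np.array([np.cos(a),np.sin(a)])
        v[2]-=np.average(c[:,3],weights=c[:,2])
    x,y=loc(v)
    r=(abs(x)<.105)
    return v,c,(x,y)
if __name__=='__main__':
    w=np.load('w1.npz')['w']; v,c,(x,y)=fit(w); print(v.round(4)); print(c.round(4))
    k=abs(x)<.1; h,e=np.histogram(y[k]*1000,np.arange(-50,52,2)); print(list(zip(e[:-1],h)))
    w=cloud("top")[1]; v,c,_=fit(w); print('top',v.round(4)); print(c.round(4))
    go=np.load('grip_open.npy'); print(go)
    # bar in wrist cloud
    p=w.reshape(-1,3);
    p=np.load('w1.npz')['w'].reshape(-1,3);p=p[(p[:,2]>.15)&(p[:,2]<.165)&(p[:,0]>.6)];rc=cv2.minAreaRect((p[:,:2]*1000).astype(np.float32));print(rc)
E
python3 rackfit.py
```

```text
[ 0.5163 -0.2513 86.3287]
[[-1.000e-01 -9.870e-02  3.930e+02  2.412e-01]
 [-6.000e-02 -5.900e-02  4.160e+02  5.410e-02]
 [-2.000e-02 -1.970e-02  4.380e+02 -1.620e-01]
 [ 2.000e-02  1.920e-02  4.770e+02 -2.336e-01]
 [ 6.000e-02  5.900e-02  5.050e+02  3.197e-01]
 [ 1.000e-01  9.920e-02  5.600e+02 -2.306e-01]]
[(np.int64(-50), np.int64(0)), (np.int64(-48), np.int64(0)), (np.int64(-46), np.int64(0)), (np.int64(-44), np.int64(0)), (np.int64(-42), np.int64(18)), (np.int64(-40), np.int64(160)), (np.int64(-38), np.int64(182)), (np.int64(-36), np.int64(226)), (np.int64(-34), np.int64(80)), (np.int64(-32), np.int64(81)), (np.int64(-30), np.int64(76)), (np.int64(-28), np.int64(84)), (np.int64(-26), np.int64(79)), (np.int64(-24), np.int64(76)), (np.int64(-22), np.int64(83)), (np.int64(-20), np.int64(82)), (np.int64(-18), np.int64(77)), (np.int64(-16), np.int64(71)), (np.int64(-14), np.int64(98)), (np.int64(-12), np.int64(64)), (np.int64(-10), np.int64(78)), (np.int64(-8), np.int64(96)), (np.int64(-6), np.int64(64)), (np.int64(-4), np.int64(79)), (np.int64(-2), np.int64(84)), (np.int64(0), np.int
[... 452 characters left out ...]
), (np.int64(32), np.int64(80)), (np.int64(34), np.int64(77)), (np.int64(36), np.int64(95)), (np.int64(38), np.int64(185)), (np.int64(40), np.int64(183)), (np.int64(42), np.int64(143)), (np.int64(44), np.int64(0)), (np.int64(46), np.int64(0)), (np.int64(48), np.int64(0))]
top [ 0.5163 -0.2517 86.9818]
[[-6.0000e-02 -6.0200e-02  7.5000e+01 -2.0350e-01]
 [-2.0000e-02 -1.9700e-02  8.3000e+01 -4.3830e-01]
 [ 2.0000e-02  2.1000e-02  8.0000e+01  1.2126e+00]
 [ 6.0000e-02  5.9000e-02  8.2000e+01  8.7000e-02]
 [ 1.0000e-01  9.9600e-02  8.3000e+01 -1.1520e+00]]
[ 0.66419063 -0.1271053   0.16989326]
((701.1380004882812, -346.78424072265625), (138.07887268066406, 473.8966064453125), 3.6791837215423584)
```

```bash
cat >> h.py <<'E'
RO=np.array([.516,-.2514]); RYAW=86.4
ex=np.array([np.cos(np.radians(RYAW)),np.sin(np.radians(RYAW)),0]); ey=np.array([-ex[1],ex[0],0]); Z=np.array([0,0,1.])
def pick_q(e,a,s):
    "e: horizontal direction to the tile's future top end; a: tilt rad; s: +-1 sign of tool x"
    z=-np.cos(a)*Z-np.sin(a)*e; x=s*(np.cos(a)*e-np.sin(a)*Z); return quat(x,np.cross(z,x),z)
def place_q(a,s,lean=0.):
    e1=-ex; z=np.cos(a)*e1-np.sin(a)*Z; x=s*(np.cos(a)*Z+np.sin(a)*e1); return quat(x,np.cross(z,x),z)
def slot(i): return np.array([*RO,0])+ex*(-.08+.04*(i-1))+Z*.012
E
python3 - <<'E'
from h import *
T=[t for t in tiles() if t['tile']]
for t in T: print(t['xy'].round(4),round(t['yaw'],1),np.round(t['ab'],1))
for a in (20,30,40,50):
  A=np.radians(a)
  for s in (1,-1):
    pl=[solve_ik(slot(i)+Z*(.06+.025+h),place_q(A,s)) for i in (1,3,5) for h in (0,.12)]
    print(a,s,'place',[None if q is None else q.round(1).tolist() for q in pl])
    for sg in (1,-1):
      r=[]
      for t in T:
        y=np.radians(t['yaw']); e=np.array([np.cos(y),np.sin(y),0]); e*=sg*np.sign(e[1])
        q=[solve_ik([*t['xy'],.008+h]+e*.025,pick_q(e,A,s)) for h in(0,.1)]
        r.append([None if k is None else k.round(1).tolist() for k in q][0])
      print('   pick',sg,r)
E
```

```text
[0.6812 0.0821] -81.5 [118.8  61.3]
[0.6817 0.2378] 80.9 [120.7  60.2]
[0.553  0.0814] -78.2 [119.2  61.1]
[0.43   0.0683] 76.3 [120.4  59.8]
[0.4251 0.2343] 78.9 [119.3  59.5]
[0.0842 0.0031] -89.8 [114.   43.5]
20 1 place [None, None, None, None, None, None]
   pick 1 [[0.3, 0.4, 1.3, -0.3, 1.5, 0.2], [0.5, 0.7, 0.9, -0.3, 1.8, 0.6], [0.3, 0.1, 1.7, -0.3, 1.5, 0.2], [0.4, -0.1, 1.8, -0.3, 1.6, 0.6], [0.6, 0.1, 1.6, -0.2, 1.7, 0.8], None]
   pick -1 [None, None, None, None, None, None]
20 -1 place [[-0.1, 0.1, 1.8, -1.3, 1.4, 0.4], [-0.1, -0.0, 1.8, -1.2, 1.5, 0.2], [0.1, 0.2, 1.8, -1.2, 1.6, 0.4], [0.1, 0.0, 1.7, -1.2, 1.6, 0.2], [0.2, 0.2, 1.7, -1.1, 1.7, 0.5], [0.2, 0.1, 1.7, -1.2, 1.8, 0.3]]
   pick 1 [None, [0.5, 0.7, 0.9, -0.3, 1.8, -2.6], None, [0.4, -0.1, 1.8, -0.3, 1.6, -2.5], [0.6, 0.1, 1.6, -0.2, 1.7, -2.3], None]
   pick -1 [[-0.1, 0.4, 1.2, 0.3, 1.6, -0.3], [0.1, 0.3, 1.4, 0.3, 1.4, 0.2], [-0.2, 0.1, 1.6, 0.3, 1.5, -0.4], [-0.3, -0.4, 2.1, 0.4, 1.5, -0.1], [0.1, -0.4, 2.1, 0.3, 1.3, 0.3], None]
30 1 place [None, None, None, None, None, None]
   pick 1 [[0.4, 0.5, 1.2, -
[... 1898 characters left out ...]
6, -0.2, 2.1, 0.8, 1.6, 2.6], None, [-1.4, -0.6, 2.4, 0.2, 2.2, 1.8]]
50 -1 place [[-0.3, -0.0, 1.7, -0.7, 1.3, -0.1], [-0.3, -0.1, 1.6, -0.7, 1.5, -0.2], [-0.1, -0.0, 1.7, -0.7, 1.4, 0.0], [-0.1, -0.1, 1.6, -0.7, 1.6, -0.1], [0.0, -0.0, 1.7, -0.7, 1.5, 0.2], [0.0, -0.1, 1.6, -0.7, 1.7, 0.0]]
   pick 1 [None, [0.6, 1.1, 0.4, -0.7, 2.1, -2.6], [0.6, 0.3, 1.6, -0.8, 1.6, -2.6], [0.6, 0.3, 1.6, -0.6, 1.9, -2.3], [0.8, 0.6, 1.3, -0.5, 2.0, -2.2], [1.2, -0.6, 2.4, -0.3, 2.1, -2.0]]
   pick -1 [[-0.3, 0.7, 1.1, 0.8, 1.8, -0.5], [-0.1, 0.4, 1.5, 0.9, 1.3, -0.2], [-0.4, 0.4, 1.5, 0.7, 1.8, -0.6], [-0.6, -0.2, 2.1, 0.8, 1.6, -0.5], [-0.2, -0.3, 2.2, 0.9, 1.4, -0.3], [-1.4, -0.6, 2.4, 0.2, 2.2, -1.4]]
```

```bash
python3 - <<'E'
from h import *
im,w=cloud("top");z=w[...,2]
b=im.astype(int)
for n,(r0,r1,c0,c1) in dict(b1=(118,158,240,270),vase=(125,165,275,310),b2=(130,170,315,348)).items():
    s=w[r0:r1,c0:c1]; k=(s[...,2]>.05)&(s[...,2]<.3); q=s[k]
    print(n,k.sum(),q.min(0).round(3),q.max(0).round(3),cv2.minEnclosingCircle((q[:,:2]*1000).astype(np.float32)))
# scene camera too
im,w=cloud("scene")
for n,(r0,r1,c0,c1) in dict(b1=(235,278,215,247),).items():
    s=w[r0:r1,c0:c1]; k=(s[...,2]>.05)&(s[...,2]<.3); q=s[k]
    print(n,k.sum(),np.percentile(q,[2,98],axis=0).round(3))
E
```

```text
b1 420 [ 0.773 -0.032  0.051] [0.836 0.033 0.195] ((807.2398071289062, 0.8227348923683167), 34.14111328125)
vase 823 [ 0.732 -0.179  0.051] [ 0.822 -0.08   0.176] ((781.1052856445312, -129.8727569580078), 50.84478759765625)
b2 447 [ 0.726 -0.289  0.051] [ 0.793 -0.223  0.194] ((758.3994140625, -257.1659240722656), 34.728981018066406)
b1 479 [[ 0.796 -0.024  0.053]
 [ 0.846  0.035  0.19 ]]
```

```bash
cat >> h.py <<'E'
A=np.radians(30); L=.020; S=-1
VIA=np.array([*RO,.26])+ex*.25+ey*.05
def axis(t):
    y=np.radians(t['yaw']); e=np.array([np.cos(y),np.sin(y),0]); return -e*np.sign(e[1])
def table_tiles():
    return [t for t in tiles() if t['tile'] and t['xy'][0]>.3 and t['xy'][1]>-.1]
def nearest(xy):
    T=table_tiles()
    for t in T: print('  ',t['xy'].round(4),round(t['yaw'],1),np.round(t['ab'],1))
    return min(T,key=lambda t:np.hypot(*(t['xy']-xy)))
def pick(t):
    e=axis(t); q=pick_q(e,A,S); p=np.array([*t['xy'],.008])+e*L
    move_gripper(.086); move_ptp(p+Z*.12,q)
    g=move_linear(p,vel=.12,guard=15); stat('down %s'%g)
    move_gripper(.03,50); move_linear(p+Z*.2,vel=.25); o=stat('lifted')
    return abs(o['grip_width']-.06)<.004
def place(i):
    q=place_q(A,S); f=slot(i)+Z*(.06+L)
    move_ptp(VIA,q); move_ptp(f+Z*.075,q); stat('hover')
    g=move_linear(f-Z*.003,vel=.06,guard=10); o=stat('in %s'%g)
    h=o['position'][2]-f[2]; print('height over seat',round(h*1000,1),'mm'); return h
def release():
    o=get_obs(); z=R.from_quat(o['ee_rot']).as_matrix()[:,2]
    move_gripper(.08); move_linear(o['position']-z*.12,vel=.2)
E
python3 - <<'E'
from h import *
t=nearest([.43,.068])
if pick(t): place(1)
E
```

```text
[0.6811 0.0822] -81.1 [119.1  61.1]
   [0.6818 0.2377] 80.3 [119.1  61. ]
   [0.553  0.0813] -78.1 [119.1  60.6]
   [0.4301 0.068 ] 76.8 [119.9  59.9]
   [0.4251 0.2346] 78.9 [120.6  59.3]
down False t 14.0 p [0.4261 0.0484 0.0089] F [-0.   1.1 -0.9] w 0.0855 q [-0.39 -0.35  2.1   0.52  1.49 -0.23]
lifted t 15.5 p [0.4249 0.0486 0.2061] F [ 0.4 -0.6 -2.3] w 0.0594 q [-0.39 -0.45  1.82  0.53  1.83 -0.03]
hover t 18.1 p [ 0.5114 -0.3307  0.1676] F [-0.6  0.2 -1.9] w 0.0597 q [-0.12 -0.01  1.75 -1.06  1.44  0.12]
in True t 19.3 p [ 0.5106 -0.3317  0.0917] F [-0.5  2.4  4.2] w 0.0594 q [-0.12  0.07  1.81 -1.08  1.37  0.25]
height over seat -0.3 mm
```

Tile 1 is on the slot floor: contact came at seat height. I'll release it and check.

```bash
python3 - <<'E'
from h import *
release(); stat()
im,w=cloud("scene"); cv2.imwrite("pics/s1.png",cv2.resize(im[140:290,120:350],None,fx=3,fy=3,interpolation=cv2.INTER_CUBIC))
T=table_tiles(); print(len(T))
E
```

```text
t 20.6 p [ 0.5171 -0.2281  0.1507] F [ 0.1 -0.  -0.2] w 0.0799 q [ 0.07  0.03  1.73 -1.03  1.59  0.24]
3
```

View pics/s1.png

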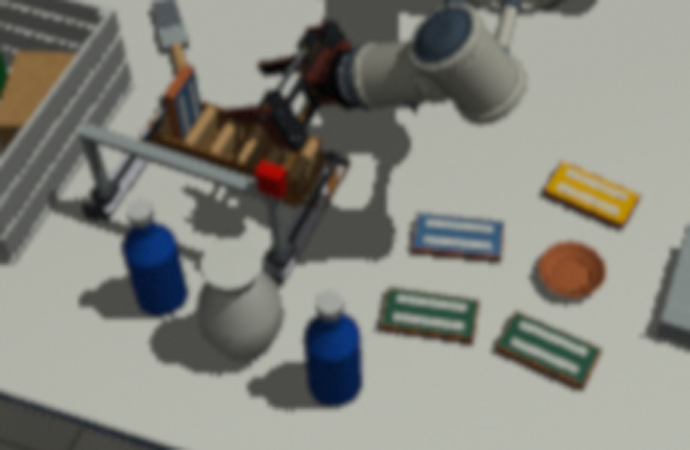

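The scene view shows the blue tile standing in slot 1, with the other four tiles still lying flat. On to the next one; I'll detect with both cameras because the arm can hide tiles from the top view.

```bash
cat >> h.py <<'E'
def table_tiles():
    ok=lambda t:t['tile'] and t['xy'][0]>.3 and t['xy'][1]>-.1 and 112<t['ab'][0]<126 and 55<t['ab'][1]<66
    T=[t for t in tiles() if ok(t)]; U=[t for t in tiles("scene") if ok(t)]
    print(len(T),len(U))
    return T+[u for u in U if all(np.hypot(*(u['xy']-t['xy']))>.03 for t in T)]
E
python3 - <<'E'
from h import *
p=get_obs()['position']; move_linear(p+Z*.12,vel=.25)
t=nearest([.553,.081])
for u in tiles("scene"):
    if u['tile']: print('sc',u['xy'].round(4),round(u['yaw'],1),np.round(u['ab'],1))
if np.hypot(*(t['xy']-[.553,.081]))<.06 and pick(t):
    if abs(place(2))<.003: release(); stat()
E
```

```text
3 4
   [0.691  0.0821] 89.8 [119.2  56.8]
   [0.6825 0.2375] 81.0 [120.2  61.1]
   [0.4252 0.2341] 78.6 [119.9  59.5]
   [0.557  0.0824] -77.9 [119.7  64.7]
sc [0.4289 0.2352] 77.1 [121.7  64.2]
sc [0.5585 0.0824] -78.0 [118.6  63.8]
sc [0.6852 0.0841] -80.7 [118.5  62.6]
sc [0.6853 0.2397] 80.4 [119.   64.7]
down False t 24.4 p [0.5618 0.0627 0.009 ] F [-0.3  0.4 -0.1] w 0.0859 q [-0.23  0.22  1.56  0.47  1.6  -0.49]
lifted t 25.8 p [0.5607 0.0628 0.2057] F [ 0.3 -0.3 -3.2] w 0.0596 q [-0.23  0.11  1.32  0.5   1.91 -0.32]
hover t 28.3 p [ 0.5139 -0.2909  0.1675] F [-0.5  0.4 -2.3] w 0.0592 q [-0.04 -0.01  1.74 -1.05  1.5   0.15]
in True t 29.5 p [ 0.5131 -0.2917  0.093 ] F [-1.   2.2  5.7] w 0.0593 q [-0.04  0.08  1.8  -1.07  1.44  0.28]
height over seat 1.0 mm
 t 30.8 p [ 0.5195 -0.1882  0.152 ] F [ 0.1 -0.7  0.5] w 0.08 q [ 0.15  0.06  1.71 -1.02  1.65  0.27]
```

```bash
python3 - <<'E'
from h import *
for i,xy in ((3,[.425,.234]),(4,[.682,.238])):
    p=get_obs()['position']; move_linear(p+Z*.12,vel=.25)
    t=nearest(xy)
    if np.hypot(*(t['xy']-xy))>.06 or not pick(t): print('STOP');break
    if abs(place(i))>.003: print('STOP high');break
    release()
E
```

```text
1 2
   [0.6817 0.2375] 80.6 [120.6  60.9]
   [0.6851 0.0835] -80.9 [119.5  63.9]
STOP
```

```bash
python3 - <<'E'
from h import *
move_ptp([.40,-.1,.40],place_q(A,S)); 
for n in("top","scene"):
  for u in tiles(n):
    if u['ab'][0]>60: print(n,u['tile'],u['xy'].round(4),round(u['yaw'],1),np.round(u['ab'],1),u['px'].round())
im,w=cloud("scene"); cv2.imwrite("pics/s2.png",cv2.resize(im[140:290,120:350],None,fx=3,fy=3,interpolation=cv2.INTER_CUBIC))
stat()
E
```

```text
top True [0.681  0.0822] -80.4 [119.4  60.8] [233. 177.]
top True [0.682  0.2378] 80.9 [120.4  60.7] [190. 178.]
top False [ 0.5579 -0.124 ] 7.8 [180.7  60. ] [292. 211.]
top False [ 0.5483 -0.3875] -3.3 [150.2  33.8] [367. 213.]
top False [0.5601 0.2396] 89.6 [86.2 86. ] [189. 210.]
top False [ 0.5233 -0.1756] -2.5 [67.8 18.5] [307. 220.]
top False [ 0.3477 -0.43  ] 37.9 [200.5  42.6] [386. 275.]
top False [ 0.0579 -0.0089] 84.5 [196.3  95.4] [259. 358.]
scene False [-0.9521  0.402 ] 0.6 [202.6 149.3] [397.  40.]
scene False [0.0577 0.031 ] -59.7 [141.4  56.9] [292. 135.]
scene False [ 0.3355 -0.4437] 35.8 [150.6  39.2] [176. 149.]
scene True [0.4301 0.2359] 75.6 [121.   65.9] [317. 204.]
scene True [0.686  0.0835] -80.6 [120.   61.6] [263. 245.]
scene True [0.6857 0.2391] 80.9 [119.9  64.7] [303. 257.]
 t 32.5 p [ 0.4006 -0.1005  0.3982] F [-0.1  0.2 -0.2] w 0.0799 q [ 0.37 -0.27  1.57 -1.12  2.08 -0.04]
```

View pics/s2.png

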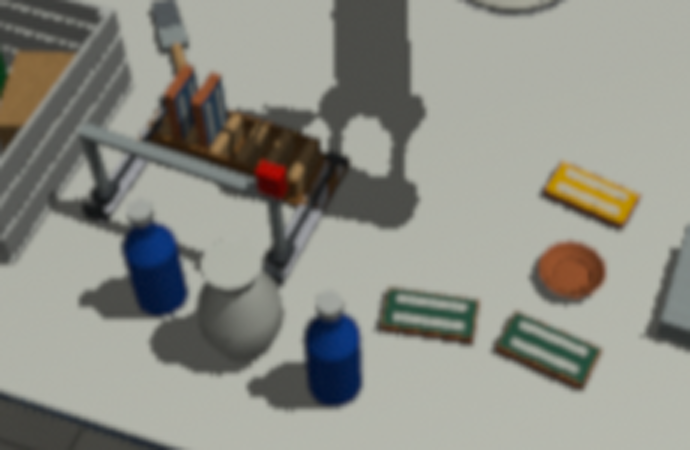

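Two tiles now stand in slots 1 and 2. The yellow tile hasn't moved; the arm hid it from the top view and my width gate rejected it in the scene view. I'll relax the gate and correct the scene camera's bias against the top camera.

```bash
cat >> h.py <<'E'
def table_tiles():
    ok=lambda t:t['tile'] and t['xy'][0]>.3 and t['xy'][1]>-.1 and 114<t['ab'][0]<126
    T=[t for t in tiles() if ok(t) and 57<t['ab'][1]<65]; U=[t for t in tiles("scene") if ok(t) and 58<t['ab'][1]<70]
    for u in U: u['xy']=u['xy']-[.004,.0017]
    return T+[u for u in U if all(np.hypot(*(u['xy']-t['xy']))>.03 for t in T)]
E
python3 - <<'E'
from h import *
for i,xy in ((3,[.425,.234]),(4,[.682,.238])):
    t=nearest(xy)
    if np.hypot(*(t['xy']-xy))>.06 or not pick(t): print('STOP');break
    if abs(place(i))>.003: print('STOP high');break
    release()
    p=get_obs()['position']; move_linear(p+Z*.12,vel=.25)
E
```

```text
[0.6807 0.0824] -81.0 [119.5  60. ]
   [0.6819 0.2373] 81.6 [121.3  61.2]
   [0.4255 0.2336] 76.7 [119.8  64.3]
down False t 35.5 p [0.4215 0.2142 0.009 ] F [ 0.5 -0.   0.2] w 0.0862 q [ 0.03 -0.43  2.16  0.53  1.3   0.14]
lifted t 37.0 p [0.4203 0.2139 0.2058] F [-0.  -0.3 -2.3] w 0.0593 q [ 0.03 -0.52  1.87  0.51  1.64  0.33]
hover t 39.4 p [ 0.5163 -0.2509  0.1677] F [-0.1 -0.5 -1.9] w 0.0595 q [ 0.03  0.    1.73 -1.04  1.57  0.19]
in True t 40.5 p [ 0.5156 -0.2519  0.0934] F [-0.2  1.4  4.5] w 0.0596 q [ 0.03  0.09  1.79 -1.05  1.5   0.31]
height over seat 1.4 mm
   [0.6806 0.0821] -80.6 [119.2  61.4]
   [0.6827 0.2375] 79.9 [119.4  64.3]
down False t 45.5 p [0.6799 0.2179 0.0094] F [0.3 0.2 0.2] w 0.086 q [0.02 0.32 1.43 0.53 1.31 0.07]
lifted t 47.0 p [0.6785 0.2176 0.2052] F [-0.4  0.7 -2.5] w 0.0597 q [0.02 0.22 1.2  0.51 1.61 0.24]
hover t 49.2 p [ 0.5189 -0.211   0.1676] F [-0.1 -0.5 -2.5] w 0.0595 q [ 0.1   0.02  1.71 -1.03  1.63  0.23]
in True t 50.4 p [ 0.5181 -0.2119  0.0929] F [-0.7  0.4  4.2] w 0.0596 q [ 0.1   0.11  1.77 -1.03  1.56  0.35]
height over seat 0.9 mm
```

Four tiles are seated. The body of the tilted gripper would hit bottle1 at the last green tile. I'll first shift that tile towards the robot with a vertical grasp, then pack it.

```bash
python3 - <<'E'
from h import *
t=nearest([.681,.082]); e=axis(t)
yy=np.degrees(np.arctan2(e[1],e[0]))+90
Q=[down(yy),down(yy+180)]
p=np.array([*t['xy'],.010])-e*.015
c=[(abs(k[5]),q) for q in Q if (k:=solve_ik(p,q)) is not None]; print([x[0] for x in c]); q=min(c,key=lambda x:x[0])[1]
move_gripper(.086); move_ptp([.5,.1,.25],q); move_ptp(p+Z*.1,q)
print(move_linear(p,vel=.12,guard=15)); move_gripper(.03,50); move_linear(p+Z*.03,vel=.15); stat('lift')
d=np.array([-.12,0,0]); move_linear(p+Z*.03+d,vel=.15); print(move_linear(p+d,vel=.08,guard=8)); stat('down')
move_gripper(.086); move_linear(p+d+Z*.15,vel=.2)
move_ptp([.42,-.1,.35],place_q(A,S))
xy=t['xy']+d[:2]; t=nearest(xy)
if np.hypot(*(t['xy']-xy))<.06 and pick(t):
    if abs(place(5))<.003: release(); p=get_obs()['position']; move_linear(p+Z*.12,vel=.25)
move_ptp([.40,-.1,.40],place_q(A,S)); stat()
im,w=cloud("scene"); cv2.imwrite("pics/s3.png",cv2.resize(im[140:290,120:350],None,fx=3,fy=3,interpolation=cv2.INTER_CUBIC))
E
```

```text
[0.6808 0.0822] -81.4 [119.   60.6]
[np.float64(0.05697168443113698)]
False
lift t 56.5 p [0.6791 0.0971 0.0407] F [-0.4  1.1 -3.1] w 0.0594 q [ 0.09  0.36  1.25  0.    1.53 -0.06]
True
down t 57.9 p [0.5584 0.097  0.0084] F [ 1.3 -1.2  0.2] w 0.0594 q [ 0.11  0.07  1.64 -0.    1.44 -0.04]
   [0.5605 0.0825] -81.2 [120.5  60.5]
down False t 63.4 p [0.5642 0.0626 0.009 ] F [ 0.1 -0.2  0.3] w 0.0859 q [-0.24  0.2   1.58  0.48  1.58 -0.44]
lifted t 64.8 p [0.5629 0.0627 0.2057] F [-0.2 -0.5 -3.8] w 0.0595 q [-0.24  0.09  1.34  0.51  1.89 -0.28]
hover t 67.0 p [ 0.5211 -0.1715  0.1677] F [ 0.8  0.5 -2.6] w 0.0595 q [ 0.18  0.05  1.68 -1.01  1.69  0.26]
in True t 68.2 p [ 0.5208 -0.172   0.0916] F [0.1 2.  4.9] w 0.0596 q [ 0.18  0.14  1.74 -1.    1.62  0.38]
height over seat -0.4 mm
 t 70.9 p [ 0.4006 -0.0998  0.3979] F [-0.  -0.2 -0.8] w 0.0802 q [ 0.38 -0.27  1.57 -1.12  2.08 -0.03]
```

View pics/s3.png

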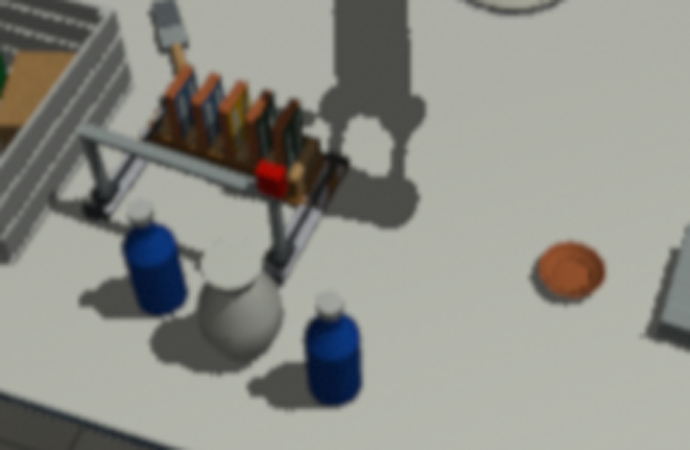

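All five tiles stand in their slots and the table is clear of loose tiles. I'll check the tile-top heights, then close the bar.

```bash
python3 - <<'E'
from h import *
im,w=cloud("top"); p=w.reshape(-1,3); p=p[~np.isnan(p[:,0])]
r=p[:,:2]-RO; x=r@ex[:2]; y=r@ey[:2]
for i in range(5):
    k=(abs(x+.08-.04*i)<.02)&(abs(y)<.04)&(p[:,2]>.1)&(p[:,2]<.2); print(i+1,k.sum(),np.percentile(p[k,2],[10,50,95]).round(3),x[k].mean().round(3),y[k].min().round(3),y[k].max().round(3))
go=np.load('grip_open.npy'); Q=down(-3.6)
move_gripper(.06); move_ptp([.5,-.05,.33],Q); move_ptp([go[0],go[1],.30],Q)
print(move_linear([go[0],go[1],.170],vel=.12,guard=12)); move_gripper(.01,30); stat('grip')
p0=get_obs()['position']
g=move_linear(p0+ey*.135,vel=.08,guard=12); o=stat('closing %s'%g); print((o['position']-p0)@ey)
E
```

```text
1 138 [0.11  0.131 0.136] -0.077 -0.028 0.031
2 148 [0.108 0.131 0.136] -0.038 -0.027 0.033
3 133 [0.11  0.131 0.135] 0.003 -0.027 0.034
4 128 [0.114 0.131 0.136] 0.042 -0.028 0.033
5 123 [0.116 0.132 0.136] 0.082 -0.029 0.031
False
grip t 75.2 p [ 0.6642 -0.1271  0.17  ] F [ 0.4 -0.4  0. ] w 0.0218 q [-0.24  0.3   1.09  0.    1.75 -0.18]
closing False t 77.1 p [ 0.5293 -0.1183  0.17  ] F [-0.2  4.5 -0.3] w 0.0218 q [-0.28 -0.07  1.48  0.    1.73 -0.22]
0.13518204683697957
```

```bash
python3 - <<'E'
from h import *
p0=get_obs()['position']
g=move_linear(p0+ey*.02,vel=.03,guard=15); o=stat('stop %s'%g); print((o['position']-p0)@ey)
p1=o['position']
g=move_linear(p1+ey*.01,vel=.02,guard=20); o=stat('again %s'%g); print((o['position']-p1)@ey, (o['position']-np.load('grip_open.npy'))@ey)
move_gripper(.05); hold(.2); p=get_obs()['position']; move_linear([p[0],p[1],.30]); move_ptp([.40,.15,.40],Q:=down(-3.6)); stat()
im,w=cloud("top"); z=w[...,2]; b=im.astype(int)
m=(b[...,2]>110)&(b[...,1]<60)&(z>.18)&(z<.25); q=np.nanmedian(w[m],0); r=q[:2]-RO; print('grip rack',r@ex[:2],r@ey[:2],len(w[m]))
im=read_camera("scene")[0]; cv2.imwrite("pics/s4.png",cv2.resize(im[140:290,120:350],None,fx=3,fy=3,interpolation=cv2.INTER_CUBIC))
E
```

```text
stop True t 77.4 p [ 0.5247 -0.1179  0.1699] F [ 3.4 -0.2  2.7] w 0.0215 q [-0.29 -0.08  1.5   0.    1.72 -0.22]
0.004674142067671715
again True t 77.7 p [ 0.5248 -0.118   0.1699] F [ 3.4 -0.9  2.7] w 0.0221 q [-0.29 -0.09  1.51  0.    1.72 -0.22]
-0.0001109058714785235 0.13969297794397187
 t 80.8 p [0.4005 0.1495 0.3991] F [-0.3  0.5 -0.7] w 0.0499 q [ 0.28 -0.25  1.23 -0.    2.16  0.34]
grip rack nan nan 0
  return np.nanmean(a, axis, out=out, keepdims=keepdims)
```

View pics/s4.png

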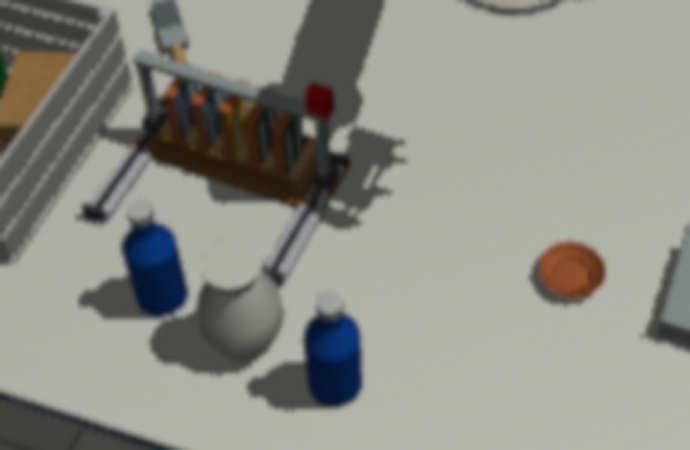

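The bar is closed over the five standing tiles. It travelled 139.7 mm between stops, the grip is released, and the bystanders haven't moved.

```bash
python3 -c "
from cell import *
print(close_job())"
```

```text
the job is handed in; nothing more can be done
None
```

Job handed in at about 81 s: all five tiles stand fully down in their own slots, the bar is back at its closed stop and released, and the bystanders were left where they were.

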